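Put the flux bottle away in the door rack of the bench cupboard and snap the door shut

ROBOT

A 6-joint arm with a two-finger parallel gripper is mounted at the origin on a cart in front of the work surface, level with it; the furniture and walls round the work are solid. World frame = base frame: x ahead of the robot, y to its left, z up, the work surface at z = 0. Lengths are in m, angles in rad, forces in N, time in s.
With the tool pointing down it reaches from about 0.375 to 0.9 m from the base axis. Payload 3.1 kg.
Tool frame: the origin (TCP) lies on the centre line of the jaws, within the pads' length; the fingertips stand robot.nose_length ahead of it and the grasp point (between the pads) lies 6 mm ahead of it (robot.nose_length is the distance from the TCP to the fingertips, in m); z points along the fingers, y is the line along which they close (so a half turn about z gives the same grasp; the last joint's range is limited). The gripper opens to 87 mm and grips with 3 to 60 N. Pads are 19 mm wide; open, the fingers measure 117 mm over their backs; the gripper's body (75 mm by 190 mm) begins 51 mm behind the grasp point.
Start: joints at [-1.444, 0.527, 1.433, -0, 1.181, -0.178], TCP at [0.188, -0.596, 0.225] pointing down, gripper open.
Joint ranges: [-3.08, 3.08], [-0.75, 2.2], [0.22, 2.44], [-1.43, 4.57], [0, 2.65], [-2.85, 2.85]. Speed limits (rad/s): [2.79, 2.79, 3.14, 3.14, 3.14, 3.14].

INTERFACE

Orientations are given as a unit quaternion [x, y, z, w].
In Python, from rig import robot gives the robot as it stands.
- The arm moves only by the shell command python3 -m crank 'ROWS' [FORCE]. ROWS is JSON, one flat list of numbers, 7 for each row, row after row: the shift along the tool's x, y, z in mm, then the turn, a rotation vector about the tool's x, y, z in degrees, then the closure in counts, from 0 (fully open) to 255 (shut). In form: [x, y, z, ax, ay, az, fingers, x, y, z, ax, ay, az, fingers, ...]. A call has exactly 5 rows; each row is the pose to reach, as a shift and turn from the pose commanded when the call began, along the tool's axes at that moment; what a row does not reach only later rows make up. A row lasts 1/12 s, in which the tool goes at most 41.7 mm and 7.16 degrees, less where a joint would pass 70% of its speed; a pose out of reach is approached as far as the arm can. A call with a gripper value outside its range is refused whole. The fingers move at their own pace and stop on an object; FORCE is the grip in N (left out, the last holds). Time passes only in rows, so rows that repeat a pose let the fingers close, or fill a call up. It gives the time, the measured TCP pose, the force, the opening and the grip force at its end, in the units of the state.
- robot.get_obs(): the state, without advancing time (a new reading comes with each control period).
- robot.camera(name): name is "side" or "top"; returns a dict with "pixels" (384x512x3 uint8, red, green, blue), "intrinsics" (3x3 intrinsics, pixels), "k1" (the pictures are not rectified: a ray, as slopes to the right and down, at radius r is drawn at 1 + k1 r^2 times it, then the intrinsics apply), "extrinsics" (4x4, takes a point from camera to world coordinates). Camera axes: x right, y down, z forward; pixel columns grow to the right and rows downward; lengths in m; the calibration is good to about 2 mm. A picture is of the moment at which its call begins. There is no depth.
- robot.hand_in(): hands the job in; it is judged then, once.
The state is a dict: "time": time; "q": joint angles; "joint_velocities": joint speeds; "joint_torque": joint torques, N m; "position": TCP position; "tool_rot": TCP orientation; "ft_force": force on the tool from outside, world axes, zero at the start; "moment": the same for the moment, N m; "grip_width": finger opening in m; "grip_force": force on a finger pad.
Only numpy, scipy, OpenCV 4.12 (cv2) and the standard library are available. Lean on these libraries where they do the work, as an engineer would, in place of code of your own. Each camera call takes 0.05 s, during which the arm holds its last target. There are 200 camera calls.

TASK

Put away the small amber flux bottle that was left out on the open front of the bench (not the one in the row along the back): pull the cupboard's blue door wide open through its roller catch, stand the bottle upright in the rack on the inside of the door and let go of it, then push the door fully shut until the catch snaps home, with the bottle still standing in the rack. Do not tip the flux bottle over, and leave the white glue bottle near it standing where it is.

Things in the scene. Friction and masses are not known exactly. Their poses are not given: they have to be found in the camera images.
- cupboard: Grey bench-top cupboard, fixed to the bench, 140 mm deep (x), 200 mm wide (y), 153 mm high; origin at the centre of its underside, -x its front, turned by up to 0.2 rad from facing the robot. The blue door covers its front. A sprung roller catch sits under the roof at the door's free edge; a dark steel rack is on the inside of the door.
- door (a joint): Door angle in rad: 0 fully shut (its start, held by the catch), growing as it opens to at most 1.75. Vertical hinge at the robot's left (+y) edge. It stays where left but moves easily. Catch: pulling open takes about 8 N at the handle; shutting resists from 0.09 rad with about 8 N at the handle until about 0.04 rad, then snaps to 0.
- door_handle (a point): On the axis of the door's vertical steel D-handle bar, 115 mm up. Bar 10 mm thick, straight from 76 to 130 mm up, top of handle 141 mm up, axis 40 mm off the door's outer face, 150 mm from the hinge axis along the door and 46 mm in front of it. Axes turn with the door: x from its outer to its inner face, y along the door to the hinge, z up. Can be pinched from above, fingers closing along y.
- door_hinge (a point): Point on the door's vertical hinge axis, in the middle of the door's thickness at its left edge, 76 mm up. The blue panel is 194 mm wide from this axis, 12 mm thick, and reaches from 5 to 148 mm above the bench. Axes as for door_handle.
- rack_floor (a point): Centre of the rack's inner floor, 27 mm above the bench, 98 mm from the hinge axis along the door, 34 mm inward of it. Open top; inside 50 mm (x, off the door) by 82 mm (y, along it); 3 mm walls, tops 58 mm above the bench; the door panel stands along its -x side up to 148 mm. Axes as for door_handle. Out of sight while the door is shut.
- flux_center (a point): Centre, half-way up, of the amber flux bottle (red label, black cone nozzle): round, 42 mm in diameter up to 81 mm above its foot, then a nozzle 24 mm wide; 110 mm high, 0.1 kg, standing on the open front of the bench, not in the fixed back row (centre 55 mm up). It may swap places with the white glue bottle. z points up along it.
- glue_center (a point): Centre, half-way up, of the white glue bottle with white nozzle and blue label, 56 mm in diameter, 135 mm high, standing near the flux bottle: a bystander to leave alone.
Mind the look-alikes: they are no part of the job. What is shaped like the part that bears flux_center but purple is not meant.

How it is judged:
By the outcome, as a careful person would: the job done as asked, in the order asked, and still so for the second after the job is handed in, with the robot touching nothing.
It also fails if it takes over 72 s, if anything falls off the work surface, if the arm or the gripper's body presses on something with over 40 N, if the wrist force passes 120 N, or if a joint passes its speed limit or range.

## Working session

There is one attempt and no reset: what is moved stays moved. The work goes in short steps, Python scripts to look and compute and a shell command to move; the robot and the scene stay as the last step left them, time stands still between calls to the robot, and variables do not carry over. Pictures are saved under pics/ and viewed, at most 10 in all, crops included, and the job is handed in when it is done.

```bash
mkdir -p pics; ls; cat > h.py <<'E'
import numpy as np, cv2
from rig import robot
from scipy.spatial.transform import Rotation as R
def shot(n,f=None):
    c=robot.camera(n)
    if f: cv2.imwrite('pics/'+f,c['pixels'][:,:,::-1])
    return c
def ray(c,u,v):
    K=np.array(c['intrinsics']);T=np.array(c['extrinsics'])
    p=cv2.undistortPoints(np.array([[[u,v]]],float),K,np.array([c['k1'],0,0,0.]))[0,0]
    # iterate exact
    d=T[:3,:3]@np.array([p[0],p[1],1]);return T[:3,3],d/np.linalg.norm(d)
def onz(c,u,v,z):
    o,d=ray(c,u,v);return o+d*(z-o[2])/d[2]
def proj(c,P):
    K=np.array(c['intrinsics']);T=np.array(c['extrinsics'])
    Q=(np.atleast_2d(P)-T[:3,3])@T[:3,:3]
    s=Q[:,:2]/Q[:,2:];s=s*(1+c['k1']*(s**2).sum(1,keepdims=True))
    return s@K[:2,:2].T+K[:2,2]
E
python3 - <<'E'
from h import *
for n in('side','top'):
    c=shot(n,n+'0.png');print(n,np.round(c['intrinsics'],1).tolist(),c['k1'],np.round(c['extrinsics'],3).tolist())
print(robot.nose_length,robot.get_obs())
E
```

```text
pics
side [[352.4, 0.0, 252.7], [0.0, 352.4, 192.6], [0.0, 0.0, 1.0]] 0.026940644394127973 [[-0.976, -0.175, 0.13, 0.426], [-0.218, 0.769, -0.601, 0.308], [0.005, -0.615, -0.789, 0.777], [0.0, 0.0, 0.0, 1.0]]
top [[373.0, 0.0, 256.4], [0.0, 373.0, 192.8], [0.0, 0.0, 1.0]] -0.03952212514123143 [[-0.007, -0.994, 0.108, 0.443], [-0.999, 0.003, -0.036, -0.192], [0.035, -0.108, -0.994, 1.04], [0.0, 0.0, 0.0, 1.0]]
0.025 {'time': 0.1, 'q': array([-1.44450899e+00,  5.28381134e-01,  1.43378372e+00, -1.16551257e-05,
        1.18141127e+00, -1.78498348e-01]), 'joint_velocities': array([-0.00127007, -0.00072379, -0.00514971,  0.00097593, -0.00046878,
        0.00089721]), 'joint_torque': array([-3.01723603e-04, -4.40986204e+01, -1.77151501e+01,  6.34806650e-02,
        5.33871527e-02, -3.87777482e-05]), 'position': array([ 0.18749648, -0.59551761,  0.22456158]), 'tool_rot': array([ 9.88409843e-01,  1.51805794e-01,  2.04994162e-05, -9.91534223e-04]), 'ft_force': array([-0.00500237, -0.71375996, -1.1501732 ]), 'moment': array([ 0.03420147, -0.00731617, -0.00500771]), 'grip_force': 0.0, 'grip_width': 0.08717647435138097}
```

View pics/side0.png

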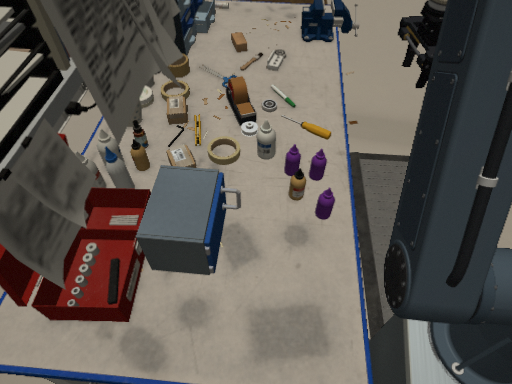

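View pics/top0.png

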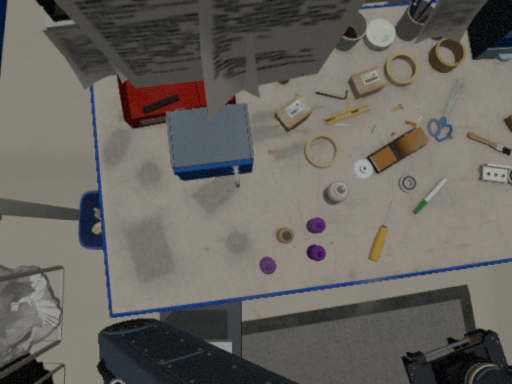

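The side view shows the cupboard at (185,220), its handle at (235,198), flux at (297,185), glue at (266,140) and purple look-alikes at (292,160), (317,163) and (325,203). The top view shows flux at (286,236), glue at (337,191), the handle at (237,175) and the roof front edge at y≈165.

```bash
python3 - <<'E'
from h import *
a=cv2.imread('pics/top0.png');b=cv2.imread('pics/side0.png')
A=cv2.resize(a[90:280,155:355],None,fx=2,fy=2,interpolation=cv2.INTER_CUBIC)
B=cv2.resize(b[110:290,130:345],None,fx=1.8,fy=1.8,interpolation=cv2.INTER_CUBIC)
h=max(A.shape[0],B.shape[0]);pad=lambda I:cv2.copyMakeBorder(I,0,h-I.shape[0],0,0,0)
cv2.imwrite('pics/z.png',np.hstack([pad(A),pad(B)]))
from h import robot
c=robot.camera('top');s=robot.camera('side')
hsv=cv2.cvtColor(c['pixels'],cv2.COLOR_RGB2HSV)
m=cv2.inRange(hsv,(100,120,30),(125,255,255));m2=np.zeros_like(m);m2[90:190,160:262]=m[90:190,160:262]
ys,xs=np.nonzero(m2);print('blue',len(xs),xs.min(),xs.max(),ys.min(),ys.max())
# top edge of blue per column (= roof/door boundary), bottom edge
for x in range(xs.min(),xs.max()+1,8):
    q=ys[xs==x];print(x,q.min() if len(q) else None,q.max() if len(q) else None)
# roof mask lines
print('flux nozzle', onz(c,286,235.5,.1), 'glue',onz(c,339,188,.135),'handle',onz(c,237,176,.141))
print('side flux', onz(s,299,173,.11),'foot',onz(s,296,198,0))
E
```

```text
blue 900 174 252 159 179
174 168 172
182 167 178
190 166 178
198 165 177
206 164 176
214 163 175
222 162 174
230 161 173
238 161 164
246 160 171
flux nozzle [ 0.43675309 -0.30024529  0.1       ] glue [ 0.55248354 -0.42951579  0.135     ] handle [ 0.5818523  -0.17807297  0.141     ]
side flux [ 0.43581528 -0.28728982  0.11      ] foot [ 0.43280665 -0.29247633  0.        ]
```

View pics/z.png

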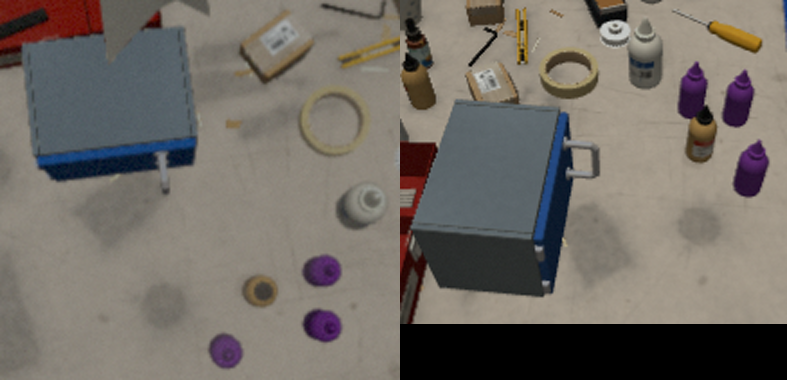

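The zoom shows roof corners in the top view at about (173.5,168.5), (253,158.5), (249,105) and (167,112.5). The handle's outer end is at (238,183.5) and the flux tip at (286.5,235) in the top view, (300,169) in the side view.

```bash
python3 - <<'E'
from h import *
c=robot.camera('top');s=robot.camera('side')
def tri(r1,r2):
    (o,d),(p,e)=r1,r2;A=np.c_[d,-e];t=np.linalg.lstsq(A,p-o,rcond=None)[0];a=o+d*t[0];b=p+e*t[1];return (a+b)/2,np.linalg.norm(a-b)
f2=lambda a:np.round(a,4)
print('fluxtip',tri(ray(c,286.5,235),ray(s,300,169)))
print('gluetip',tri(ray(c,339.5,184),ray(s,265.5,122)))
rc=[onz(c,*p,.153) for p in [(173.5,168.5),(253,158.5),(249,105),(167,112.5)]]
print('roof',f2(rc)); sd=lambda p:(130+p[0]/1.8-400/1.8,110+p[1]/1.8)
print('roofside',f2([onz(s,*sd(p),.153) for p in [(533,233),(561,109),(457,101),(414,221)]]))
print([np.linalg.norm(rc[i]-rc[(i+1)%4]) for i in range(4)])
print('handle outer top', tri(ray(c,238,183.5),ray(s,*sd((597,147)))))
print('handle at door', tri(ray(c,237,168),ray(s,*sd((566,143)))))
print('purples',f2([onz(c,155+x/2,90+y/2,.1) for x,y in [(323,269),(323,324),(226,351)]]))
# amber mask
for n,cc,box in(('top',c,(200,270,265,305)),('side',s,(160,205,280,310))):
    I=cc['pixels'];h=cv2.cvtColor(I,cv2.COLOR_RGB2HSV);y0,y1,x0,x1=box
    m=cv2.inRange(h,(8,80,50),(25,255,255))[y0:y1,x0:x1];ys,xs=np.nonzero(m);print(n,xs.min()+x0,xs.max()+x0,ys.min()+y0,ys.max()+y0)
E
```

```text
fluxtip (array([ 0.43663021, -0.30029403,  0.11094173]), np.float64(0.002850230685407418))
gluetip (array([ 0.55708745, -0.4321243 ,  0.13194248]), np.float64(0.011452898891770227))
roof [[ 0.5985 -0.0262  0.153 ]
 [ 0.6227 -0.217   0.153 ]
 [ 0.7566 -0.2079  0.153 ]
 [ 0.7371 -0.0077  0.153 ]]
roofside [[ 0.5989 -0.028   0.153 ]
 [ 0.6194 -0.2147  0.153 ]
 [ 0.7569 -0.1977  0.153 ]
 [ 0.7357 -0.0134  0.153 ]]
[np.float64(0.19232637179245832), np.float64(0.13420791193946158), np.float64(0.2011761540643014), np.float64(0.13979818522236695)]
handle outer top (array([ 0.56380439, -0.18044057,  0.13096826]), np.float64(0.0019287133963649663))
handle at door (array([ 0.6035285 , -0.17791525,  0.1309517 ]), np.float64(0.00033995727060839273))
purples [[ 0.4638 -0.3782  0.1   ]
 [ 0.3949 -0.3766  0.1   ]
 [ 0.3628 -0.2541  0.1   ]]
top 278 292 228 242
side 289 305 175 199
```

```bash
cat >> h.py <<'E'
hinge=np.array([.5965,-.0258]);psi=.118
def go(x,y,z,yaw):
    """tool-axis shift (mm) and az (deg) to a TCP target with tool down, yaw of tool x"""
    o=robot.get_obs();r=R.from_quat(o['tool_rot']);p=o['position']
    T=R.from_euler('z',yaw)*R.from_rotvec([np.pi,0,0])
    d=r.inv().apply(np.array([x,y,z])-p)*1000
    print('go',np.round(d,1),np.round((r.inv()*T).as_rotvec(degrees=True),1))
def door(th,u,n):
    """world xy of a point u along door from hinge, n inward"""
    c=R.from_euler('z',psi-th).as_matrix()[:2,:2]
    return hinge+c@np.array([n,-u])
def st():
    o=robot.get_obs();r=R.from_quat(o['tool_rot']).as_matrix()
    print('t%.2f'%o['time'],np.round(o['position'],4),'yaw %.3f'%np.arctan2(r[1,0],r[0,0]),'tz',np.round(r[:,2],3),'F',np.round(o['ft_force'],1),'w %.4f g %.1f'%(o['grip_width'],o['grip_force']),'q',np.round(o['q'],2))
E
python3 - <<'E'
from h import *
st();print(door(0,.15,-.046));x,y=door(0,.15,-.046);go(x,y,.225,psi+np.pi)
E
```

```text
t0.30 [ 0.1876 -0.5959  0.2251] yaw 0.305 tz [-0.     0.001 -1.   ] F [0.3 0.1 0.2] w 0.0874 g 0.0 q [-1.44  0.53  1.43 -0.    1.18 -0.18]
[ 0.56847883 -0.18017232]
go [ 4.881e+02 -2.823e+02  4.000e-01] [ 0.000e+00 -1.000e-01 -1.693e+02]
```

```bash
python3 -m crank '[36,-21,0,0,0,-7,0,72,-42,0,0,0,-14,0,108,-63,0,0,0,-21,0,144,-84,0,0,0,-28,0,180,-105,0,0,0,-35,0]'; python3 -c "
from h import *
st();x,y=door(0,.15,-.046);go(x,y,.225,psi+np.pi)"
```

```text
time: 0.72
position: [0.3286, -0.4405, 0.2255]
tool_rot: [0.896, 0.444, 0.0, 0.0]
ft_force: [-0.2, -0.3, 0.7]
grip_width: 0.0868
grip_force: 0.0
t0.72 [ 0.3286 -0.4405  0.2255] yaw 0.921 tz [ 0.  0. -1.] F [-0.2 -0.3  0.7] w 0.0868 g 0.0 q [-1.13  0.43  1.62  0.    1.09 -0.48]
go [352.4  33.4   0.5] [   0.    0. -134.]
```

```bash
python3 -m crank '[35,3,0,0,0,-7,0,70,6,0,0,0,-14,0,105,10,0,0,0,-21,0,140,13,0,0,0,-28,0,175,16,0,0,0,-35,0]' >/dev/null; python3 -m crank '[0,0,0,0,0,-7,0,0,0,0,0,0,-14,0,0,0,0,0,0,-21,0,0,0,0,0,0,-28,0,0,0,0,0,0,-35,0]' > /dev/null;  python3 -m crank '[0,0,0,0,0,-7,0,0,0,0,0,0,-14,0,0,0,0,0,0,-21,0,0,0,0,0,0,-28,0,0,0,0,0,0,-35,0]' > /dev/null; python3 -m crank '[0,0,0,0,0,-7,0,0,0,0,0,0,-14,0,0,0,0,0,0,-21,0,0,0,0,0,0,-28,0,0,0,0,0,0,-28,0]';python3 -c "
from h import *
st();x,y=door(0,.15,-.046);go(x,y,.225,psi+np.pi)"
```

```text
time: 2.38
position: [0.447, -0.313, 0.2255]
tool_rot: [-0.049, 0.999, -0.0, 0.0]
ft_force: [-0.6, -0.1, -0.3]
grip_width: 0.0869
grip_force: 0.0
t2.38 [ 0.447  -0.313   0.2255] yaw -3.044 tz [ 0. -0. -1.] F [-0.6 -0.1 -0.3] w 0.0869 g 0.0 q [-0.82  0.42  1.63 -0.    1.09 -2.48]
go [-133.8  120.4    0.5] [-0.   0.  -1.2]
```

```bash
python3 -m crank '[-27,24,0,0,0,-1,0,-54,48,0,0,0,-1,0,-81,72,0,0,0,-1,0,-108,96,0,0,0,-1,0,-134,120,0,0,0,-1,0]' >/dev/null;  python3 -m crank '[0,0,10,0,0,0,0,0,0,20,0,0,0,0,0,0,20,0,0,0,0,0,0,20,0,0,0,0,0,0,20,0,0,0,0]'; python3 -c "
from h import *
st();x,y=door(0,.15,-.046);go(x,y,.118,psi+np.pi)
a=shot('side');b=shot('top')
A=cv2.resize(a['pixels'][140:300,150:300],None,fx=2.6,fy=2.6);B=cv2.resize(b['pixels'][90:250,150:300],None,fx=2.6,fy=2.6)
cv2.imwrite('pics/h1.png',np.hstack([A,B])[:,:,::-1])
print(proj(a,[.5685,-.1802,.141]),proj(b,[.5685,-.1802,.141]))"
```

```text
time: 3.22
position: [0.5682, -0.1819, 0.2053]
tool_rot: [-0.055, 0.998, 0.0, -0.0]
ft_force: [1.3, -0.8, -0.3]
grip_width: 0.0871
grip_force: 0.0
t3.22 [ 0.5682 -0.1819  0.2053] yaw -3.031 tz [-0.001  0.    -1.   ] F [ 1.3 -0.8 -0.3] w 0.0871 g 0.0 q [-0.5   0.51  1.53 -0.    1.1  -2.18]
go [-0.5  1.7 87.3] [ 0.  -0.  -0.4]
[[236.92759387 188.63775143]] [[237.88324357 181.43281948]]
```

View pics/h1.png

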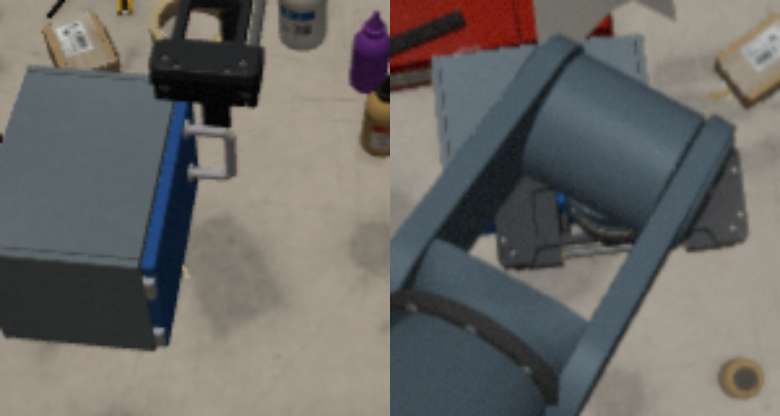

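```bash
python3 -m crank '[-0.5,2,20,0,0,0,0,-0.5,2,40,0,0,0,0,-0.5,2,60,0,0,0,0,-0.5,2,75,0,0,0,0,-0.5,2,87,0,0,0,0]' ; python3 -m crank '[0,0,0,0,0,0,255,0,0,0,0,0,0,255,0,0,0,0,0,0,255,0,0,0,0,0,0,255,0,0,0,0,0,0,255]' 40; python3 -c "
from h import *
st()"
```

```text
time: 3.73
position: [0.5687, -0.1794, 0.1176]
tool_rot: [-0.056, 0.998, 0.0, -0.0]
ft_force: [-0.2, -0.6, -0.5]
grip_width: 0.087
grip_force: 0.0
time: 4.15
position: [0.5699, -0.1792, 0.1196]
tool_rot: [-0.056, 0.998, -0.001, 0.001]
ft_force: [0.1, -0.3, 0.4]
grip_width: 0.0614
grip_force: 0.0
t4.15 [ 0.5699 -0.1792  0.1196] yaw -3.029 tz [ 0.002 -0.001 -1.   ] F [ 0.1 -0.3  0.4] w 0.0614 g 0.0 q [-0.49  0.63  1.6   0.    0.92 -2.17]
```

```bash
for i in 1 2 3; do python3 -m crank '[0,0,0,0,0,0,255,0,0,0,0,0,0,255,0,0,0,0,0,0,255,0,0,0,0,0,0,255,0,0,0,0,0,0,255]' 40 >/dev/null; done; python3 -c "
from h import *
st()"
```

```text
t5.40 [ 0.569  -0.177   0.1183] yaw -3.029 tz [-0.001  0.003 -1.   ] F [1.1 4.9 1. ] w 0.0093 g 40.0 q [-0.49  0.63  1.6   0.    0.92 -2.17]
```

```bash
python3 -m crank '[15,5.6,0,0,0,6,255,30,12.8,0,0,0,12,255,44,21.5,0,0,0,18,255,57,31.7,0,0,0,24,255,69,43,0,0,0,30,255]' 40; python3 -c "
from h import *
st();print(door(.5236,.15,-.046))"
```

```text
time: 5.82
position: [0.4954, -0.1445, 0.1184]
tool_rot: [0.206, 0.978, -0.001, 0.0]
ft_force: [0.1, 0.6, -2.0]
grip_width: 0.009
grip_force: 40.0
t5.82 [ 0.4954 -0.1445  0.1184] yaw 2.726 tz [ 0.    -0.002 -1.   ] F [ 0.1  0.6 -2. ] w 0.0090 g 40.0 q [-0.5   0.54  1.8  -0.    0.79 -1.65]
[ 0.49504665 -0.14547965]
```

```bash
python3 -m crank '[15,5.6,0,0,0,6,255,30,12.8,0,0,0,12,255,44,21.5,0,0,0,18,255,57,31.7,0,0,0,24,255,69,43,0,0,0,30,255]' 40; python3 -m crank '[15,5.6,0,0,0,6,255,30,12.8,0,0,0,12,255,44,21.5,0,0,0,18,255,57,31.7,0,0,0,24,255,69,43,0,0,0,30,255]' 40; python3 -c "
from h import *
st();print(door(1.571,.15,-.046))"
```

```text
time: 6.23
position: [0.4468, -0.077, 0.1183]
tool_rot: [0.452, 0.892, -0.002, -0.002]
ft_force: [-3.6, -3.5, 0.4]
grip_width: 0.0092
grip_force: 40.0
time: 6.65
position: [0.4396, 0.005, 0.1183]
tool_rot: [0.668, 0.744, -0.002, -0.003]
ft_force: [-5.0, -1.5, 3.4]
grip_width: 0.0091
grip_force: 40.1
t6.65 [0.4396 0.005  0.1183] yaw 1.678 tz [-0.007  0.    -1.   ] F [-5.  -1.5  3.4] w 0.0091 g 40.1 q [-0.24  0.48  1.98 -0.    0.69 -0.35]
[0.44213339 0.00225261]
```

```bash
python3 -m crank '[6,2,0,0,0,2.5,255,13,4.6,0,0,0,5,255,13,4.6,0,0,0,5,0,13,4.6,0,0,0,5,0,13,4.6,0,0,0,5,0]' 40 >/dev/null; python3 -m crank '[0,0,0,0,0,0,0,0,0,0,0,0,0,0,0,0,0,0,0,0,0,0,0,-30,0,0,0,0,0,0,-60,0,0,0,0]';python3 -m crank '[0,0,-30,0,0,0,0,0,0,-60,0,0,0,0,0,0,-80,0,0,0,0,0,0,-80,0,0,0,0,0,0,-80,0,0,0,0]'; python3 -c "
from h import *
st();go(.437,-.3,.25,-.9)"
```

```text
time: 7.48
position: [0.4453, 0.0176, 0.1777]
tool_rot: [0.698, 0.716, -0.001, -0.002]
ft_force: [0.3, -1.3, 0.5]
grip_width: 0.0545
grip_force: 0.0
time: 7.9
position: [0.4472, 0.0174, 0.2594]
tool_rot: [0.698, 0.716, 0.001, 0.001]
ft_force: [-0.3, -0.2, 0.5]
grip_width: 0.0842
grip_force: 0.0
t7.90 [0.4472 0.0174 0.2594] yaw 1.596 tz [ 0.003 -0.001 -1.   ] F [-0.3 -0.2  0.5] w 0.0842 g 0.0 q [-0.21  0.24  1.82 -0.    1.08 -0.24]
go [-317.   -18.2    9.6] [ 1.00e-01 -2.00e-01  1.43e+02]
```

```bash
python3 -m crank '[-32,-2,0,0,0,0,0,-64,-4,0,0,0,0,0,-96,-6,0,0,0,0,0,-128,-8,0,0,0,0,0,-160,-10,0,0,0,0,0]' >/dev/null; python3 -m crank '[-32,-2,0,0,0,0,0,-64,-4,0,0,0,0,0,-96,-6,0,0,0,0,0,-128,-8,0,0,0,0,0,-157,-10,0,0,0,0,0]'; python3 -c "
from h import *
st();go(.437,-.3,.081,1.6)
a=shot('side');b=shot('top')
A=cv2.resize(a['pixels'][130:280,150:330],None,fx=2.2,fy=2.2);B=cv2.resize(b['pixels'][100:280,130:310],None,fx=2.2,fy=2.2)
h=max(A.shape[0],B.shape[0]);pad=lambda I:cv2.copyMakeBorder(I,0,h-I.shape[0],0,0,0)
cv2.imwrite('pics/h2.png',np.hstack([pad(A),pad(B)])[:,:,::-1])
for z,u in((.058,.098),(.148,.194),(.148,0)): print(z,u,proj(b,[*door(1.64,u,.034 if u==.098 else 0),z]),proj(a,[*door(1.64,u,.034 if u==.098 else 0),z]))
"
```

```text
time: 8.73
position: [0.4334, -0.3011, 0.2562]
tool_rot: [0.698, 0.716, -0.0, -0.002]
ft_force: [-0.2, 0.7, 1.5]
grip_width: 0.0871
grip_force: 0.0
t8.73 [ 0.4334 -0.3011  0.2562] yaw 1.595 tz [-0.003  0.003 -1.   ] F [-0.2  0.7  1.5] w 0.0871 g 0.0 q [-0.82  0.36  1.64 -0.    1.15 -0.84]
go [  0.5   4.1 175.1] [-0.2 -0.2 -0.3]
0.058 0.098 [[194.25119279 211.67125872]] [[254.68115652 255.47596462]]
0.148 0.194 [[176.43257108 250.89378884]] [[300.00851148 256.69144007]]
0.148 0 [[173.71496898 169.67606806]] [[204.9350105 241.8485417]]
```

View pics/h2.png

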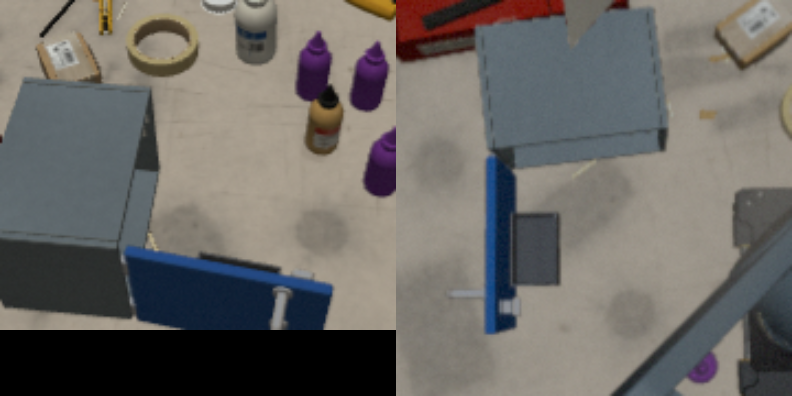

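Side view: flux is still upright at (297,185) with its tip at (300.5,170). Top view: the door is open with its free end at (173,251) and the rack rim centred at (193.6,213).

```bash
python3 -c "
from h import *
b=robot.camera('top');print(onz(b,193.6,213,.058),onz(b,173.2,250.9,.148))
for t in(1.6,1.64,1.68):print(t,door(t,.098,.034),door(t,.194,0),door(t,.15,-.046))"
python3 -m crank '[0,4,30,0,0,0,0,0,4,60,0,0,0,0,0,4,90,0,0,0,0,0,4,100,0,0,0,0,0,4,100,0,0,0,0]' >/dev/null; python3 -m crank '[0,0,20,0,0,0,0,0,0,40,0,0,0,0,0,0,60,0,0,0,0,0,0,75,0,0,0,0,0,0,75,0,0,0,0]'; python3 -c "
from h import *
st();go(.437,-.3,.081,1.6)"
```

```text
[ 0.49679565 -0.06287249  0.058     ] [ 0.402762   -0.02767144  0.148     ]
1.6 [ 0.50190121 -0.06835666] [ 0.40326432 -0.04300386] [0.44301171 0.00671682]
1.64 [ 0.50027507 -0.06453967] [ 0.40273092 -0.03526273] [0.44443481 0.0128287 ]
1.68 [ 0.49880286 -0.06066071] [ 0.40250751 -0.02750647] [0.44610118 0.01887879]
time: 9.72
position: [0.4379, -0.2984, 0.0823]
tool_rot: [0.698, 0.716, 0.0, -0.002]
ft_force: [0.4, 1.0, -0.5]
grip_width: 0.0871
grip_force: 0.0
t9.72 [ 0.4379 -0.2984  0.0823] yaw 1.597 tz [-0.002  0.003 -1.   ] F [ 0.4  1.  -0.5] w 0.0871 g 0.0 q [-0.81  0.62  1.79  0.    0.74 -0.84]
go [-1.6 -1.   1.3] [-0.1 -0.2 -0.2]
```

```bash
for i in 1 2 3; do python3 -m crank '[0,0,0,0,0,0,255,0,0,0,0,0,0,255,0,0,0,0,0,0,255,0,0,0,0,0,0,255,0,0,0,0,0,0,255]' 15 >/dev/null; done; python3 -c "
from h import *
st()
a=shot('side');b=shot('top')
A=cv2.resize(a['pixels'][110:250,220:360],None,fx=2.8,fy=2.8)
cv2.imwrite('pics/h3.png',A[:,:,::-1])"
```

```text
t10.97 [ 0.4389 -0.3003  0.0847] yaw 1.596 tz [ 0.001 -0.002 -1.   ] F [-0.8 -0.1  8. ] w 0.0323 g 15.8 q [-0.81  0.62  1.79 -0.    0.74 -0.84]
```

View pics/h3.png

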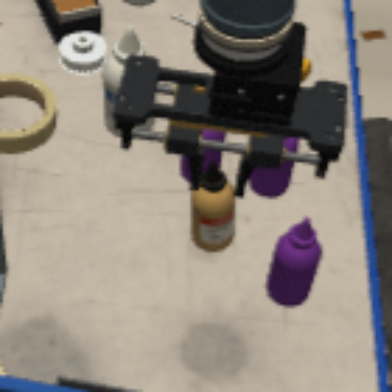

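```bash
python3 -c "
from h import *
a=shot('side');o=robot.get_obs();p=o['position'];r=R.from_quat(o['tool_rot'])
f=lambda u:np.round((u-[220,110])*2.8).tolist()
for n,l in(('tipL',[0,-.02,.025]),('tipR',[0,.02,.025])): print(n,f(proj(a,p+r.apply(l))))
for n,P in(('tip',[.437,-.3,.11]),('sh',[.437,-.3,.081]),('foot',[.437,-.3,0]),('footnear',[.437,-.279,0])): print(n,f(proj(a,P)))
st()
h=cv2.cvtColor(a['pixels'],cv2.COLOR_RGB2HSV)[165:210,280:315];m=cv2.inRange(h,(8,90,60),(25,255,255));ys,xs=np.nonzero(m)
for y in range(ys.min(),ys.max()+1,3):print(y+165,xs[ys==y].min()+280,xs[ys==y].max()+280)
"
```

```text
tipL [[235.0, 204.0]]
tipR [[193.0, 197.0]]
tip [[222.0, 166.0]]
sh [[218.0, 187.0]]
foot [[210.0, 240.0]]
footnear [[207.0, 256.0]]
t11.12 [ 0.4389 -0.3004  0.0847] yaw 1.596 tz [ 0.001 -0.002 -1.   ] F [-1.8 -0.4  8.1] w 0.0322 g 15.8 q [-0.81  0.62  1.79 -0.    0.74 -0.84]
175 301 301
178 289 303
181 289 303
184 289 302
187 289 300
190 289 295
193 289 290
196 290 301
199 294 297
```

```bash
python3 -c "
from h import *
a=shot('side');b=shot('top')
A=cv2.resize(a['pixels'][150:210,265:330],None,fx=6,fy=6,interpolation=cv2.INTER_CUBIC);B=cv2.resize(b['pixels'][200:260,250:315],None,fx=6,fy=6,interpolation=cv2.INTER_CUBIC)
cv2.imwrite('pics/h4.png',np.clip(np.hstack([A,B])[:,:,::-1]*1.5,0,255))"
```

```text
[ WARN:0@0.605] global loadsave.cpp:1063 imwrite_ Unsupported depth image for selected encoder is fallbacked to CV_8U.
```

View pics/h4.png

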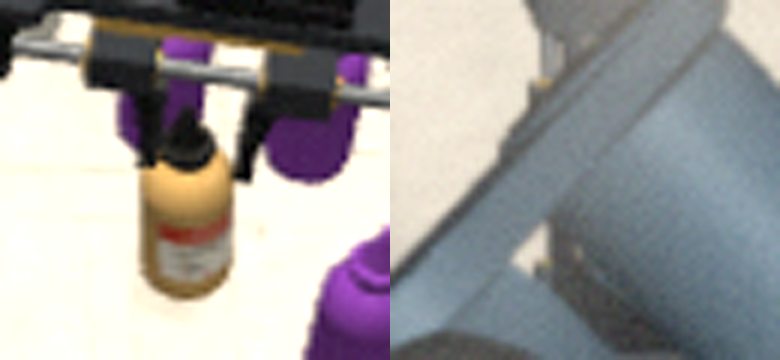

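```bash
python3 -m crank '[0,0,0,0,0,0,0,0,0,0,0,0,0,0,0,0,0,0,0,0,0,0,0,0,0,0,0,0,0,0,0,0,0,0,0]' | grep -v rot;python3 -m crank '[0,0,0,0,0,0,0,0,0,0,0,0,0,0,0,0,0,0,0,0,0,0,0,0,0,0,0,0,0,0,0,0,0,0,0]'|grep -v rot; python3 -m crank '[0,0,-10,0,0,0,0,0,0,-30,0,0,0,0,0,0,-60,0,0,0,0,0,0,-90,0,0,0,0,0,0,-120,0,0,0,0]' >/dev/null; python3 -m crank '[40,0,-20,0,0,0,0,80,0,-40,0,0,0,0,120,0,-40,0,0,0,0,160,0,-40,0,0,0,0,200,0,-40,0,0,0,0]' >/dev/null; python3 -c "
from h import *
st()
a=shot('side');b=shot('top')
A=cv2.resize(a['pixels'][150:210,265:330],None,fx=6,fy=6,interpolation=cv2.INTER_CUBIC);B=cv2.resize(b['pixels'][200:260,250:315],None,fx=6,fy=6,interpolation=cv2.INTER_CUBIC)
cv2.imwrite('pics/h5.png',np.hstack([A,B])[:,:,::-1])"
```

```text
time: 11.63
position: [0.4389, -0.2999, 0.0838]
ft_force: [-0.2, -0.5, 2.3]
grip_width: 0.0578
grip_force: 1.1
time: 12.05
position: [0.4384, -0.2994, 0.0831]
ft_force: [-0.0, 0.1, 0.0]
grip_width: 0.0851
grip_force: 0.0
t12.88 [ 0.4332 -0.0987  0.2448] yaw 1.595 tz [ 0.002 -0.001 -1.   ] F [ 0.8  0.4 -0.9] w 0.0869 g 0.0 q [-0.48  0.26  1.84  0.    1.04 -0.5 ]
```

View pics/h5.png

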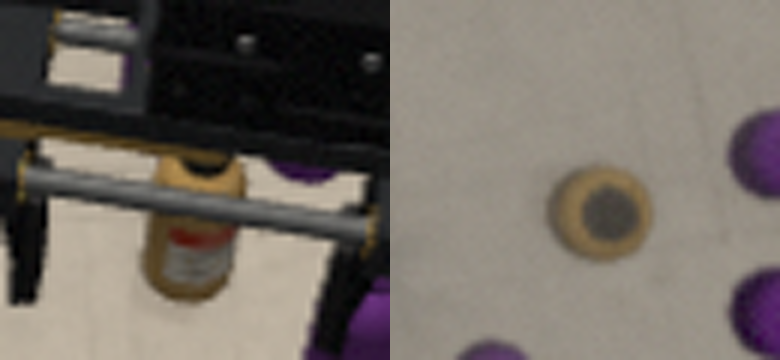

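```bash
python3 -c "
from h import *
a=shot('side');b=shot('top')
print(onz(b,285,235.5,.075),onz(b,285,235.5,.05),onz(b,286.7,235.5,.09))
print('footnear',onz(a,295.8,200,0),'neckback',onz(a,265+195/6,150+178/6,.081))
c=[.437,-.302]
th=np.linspace(0,6.28,60)
for z in(0,.06,.081):
  for n,k in(('side',a),('top',b)):
    P=proj(k,np.c_[c[0]+.021*np.cos(th),c[1]+.021*np.sin(th),0*th+z]);q=(P-([265,150] if n=='side' else [250,200]))*6
    print(z,n,np.round(q.min(0)),np.round(q.max(0)))
"
```

```text
[ 0.43660089 -0.30052032  0.075     ] [ 0.43642857 -0.30331967  0.05      ] [ 0.43666967 -0.30317805  0.09      ]
footnear [ 0.43234835 -0.28550651  0.        ] neckback [ 0.43684954 -0.28963195  0.081     ]
0 side [135. 235.] [225. 307.]
0 top [150. 166.] [240. 257.]
0.06 side [146. 152.] [241. 225.]
0.06 top [162. 164.] [257. 260.]
0.081 side [150. 120.] [247. 194.]
0.081 top [166. 163.] [264. 262.]
```

```bash
python3 -c "
from h import *
a=shot('side');o=robot.get_obs();p=o['position'];r=R.from_quat(o['tool_rot'])
for x in(-.0095,.0095):
  for y in(.0436,.0585):
    for z in (.025,-.045):
      print(x,y,z,np.round((proj(a,p+r.apply([x,y,z]))-[265,150])*6),np.round((proj(a,p+r.apply([x,-y,z]))-[265,150])*6))
A=cv2.resize(a['pixels'][120:230,240:350],None,fx=5,fy=5,interpolation=cv2.INTER_CUBIC)
cv2.imwrite('pics/h6.png',A[:,:,::-1])"
```

```text
-0.0095 0.0436 0.025 [[ 38. 296.]] [[303. 339.]]
-0.0095 0.0436 -0.045 [[ 49. 159.]] [[338. 202.]]
-0.0095 0.0585 0.025 [[ -6. 289.]] [[349. 346.]]
-0.0095 0.0585 -0.045 [[  1. 151.]] [[388. 210.]]
0.0095 0.0436 0.025 [[ 29. 343.]] [[298. 386.]]
0.0095 0.0436 -0.045 [[ 39. 206.]] [[333. 252.]]
0.0095 0.0585 0.025 [[-17. 335.]] [[345. 394.]]
0.0095 0.0585 -0.045 [[-10. 199.]] [[384. 259.]]
```

View pics/h6.png

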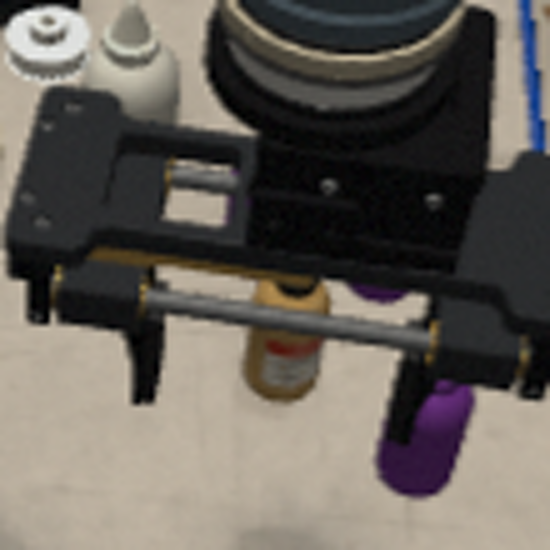

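```bash
python3 -m crank '[-40,0,0,0,0,-3,0,-80,0,0,0,0,-6,0,-120,0,0,0,0,-9,0,-160,1,0,0,0,-13,0,-202,2,0,0,0,-13,0]' 15 >/dev/null;python3 -m crank '[0,0,30,0,0,0,0,0,0,60,0,0,0,0,0,0,100,0,0,0,0,0,0,130,0,0,0,0,0,0,150,0,0,0,0]';  python3 -c "
from h import *
st();go(.436,-.302,.065,1.83)"
```

```text
time: 13.97
position: [0.4387, -0.3033, 0.0903]
tool_rot: [0.614, 0.789, 0.0, -0.002]
ft_force: [-0.0, -0.6, 1.2]
grip_width: 0.087
grip_force: 0.0
t13.97 [ 0.4387 -0.3033  0.0903] yaw 1.820 tz [-0.003  0.003 -1.   ] F [-0.  -0.6  1.2] w 0.0870 g 0.0 q [-0.81  0.61  1.77 -0.    0.76 -1.06]
go [ 1.8 -2.3 25.3] [-0.1 -0.2 -0.6]
```

```bash
python3 -m crank '[1,-2,6,0,0,0,0,1,-2,11,0,0,0,0,1,-2,15,0,0,0,0,1,-2,19,0,0,0,0,1,-2,19,0,0,0,0]'|grep -E 'force|posi'; python3 -m crank '[0,0,2,0,0,0,0,0,0,4,0,0,0,0,0,0,6,0,0,0,0,0,0,7,0,0,0,0,0,0,7,0,0,0,0]'|grep -E 'force|posi';  python3 -c "
from h import *
st()"
```

```text
position: [0.4388, -0.3021, 0.075]
ft_force: [0.2, -0.4, -0.7]
grip_force: 0.0
position: [0.4385, -0.3012, 0.0674]
ft_force: [-0.4, 0.2, 0.2]
grip_force: 0.0
t14.80 [ 0.4385 -0.3012  0.0674] yaw 1.823 tz [-0.  0. -1.] F [-0.4  0.2  0.2] w 0.0875 g 0.0 q [-0.81  0.65  1.79  0.    0.7  -1.06]
```

```bash
python3 -m crank '[0,0,2,0,0,0,0,0,0,4,0,0,0,0,0,0,4,0,0,0,0,0,0,4,0,0,0,0,0,0,4,0,0,0,255]' 12|grep -E 'force|posi'; for i in 1 2; do python3 -m crank '[0,0,0,0,0,0,255,0,0,0,0,0,0,255,0,0,0,0,0,0,255,0,0,0,0,0,0,255,0,0,0,0,0,0,255]' 12 | grep -E 'force|posi|wid'; done
```

```text
position: [0.4384, -0.3013, 0.0634]
ft_force: [0.3, -0.1, -0.1]
grip_force: 0.0
position: [0.4385, -0.3013, 0.0635]
ft_force: [0.8, -0.3, -0.5]
grip_width: 0.055
grip_force: 0.0
position: [0.4383, -0.3013, 0.0634]
ft_force: [-0.8, -0.1, 0.4]
grip_width: 0.0414
grip_force: 11.9
```

```bash
python3 -c "
from h import *
a=shot('side');p=np.array([.4332,-.0987,.2448]);r=R.from_euler('z',1.595)*R.from_rotvec([np.pi,0,0])
for x in(.0375,-.0375):
  for y in(-.095,.095):
    for z in (-.045,-.064):
      print(x,y,z,np.round((proj(a,p+r.apply([x,y,z]))-[240,120])*5))
st()"; python3 -m crank '[0,0,-10,0,0,0,255,0,0,-20,0,0,0,255,0,0,-40,0,0,0,255,0,0,-60,0,0,0,255,0,0,-85,0,0,0,255]'; python3 -c "
from h import *
st();x,y=door(1.675,.098,.034);print(x,y);go(x,y,.15,1.585)"
```

```text
0.0375 -0.095 -0.045 [[551. 451.]]
0.0375 -0.095 -0.064 [[564. 418.]]
0.0375 0.095 -0.045 [[  1. 363.]]
0.0375 0.095 -0.064 [[  0. 329.]]
-0.0375 -0.095 -0.045 [[557. 285.]]
-0.0375 -0.095 -0.064 [[569. 250.]]
-0.0375 0.095 -0.045 [[ 44. 209.]]
-0.0375 0.095 -0.064 [[ 44. 173.]]
t16.10 [ 0.4383 -0.3012  0.0634] yaw 1.823 tz [-0.  0. -1.] F [-0.4 -0.8 -0.2] w 0.0418 g 11.9 q [-0.81  0.66  1.79 -0.    0.69 -1.06]
time: 16.52
position: [0.438, -0.3008, 0.1494]
tool_rot: [0.613, 0.79, 0.0, -0.001]
ft_force: [0.4, -0.2, -2.1]
grip_width: 0.0421
grip_force: 11.9
t16.52 [ 0.438  -0.3008  0.1494] yaw 1.823 tz [-0.001  0.001 -1.   ] F [ 0.4 -0.2 -2.1] w 0.0421 g 11.9 q [-0.81  0.51  1.74  0.    0.89 -1.06]
0.49897838667573413 -0.06114876142996195
go [216.8 118.8  -0.4] [-0.  -0.1 13.6]
```

```bash
python3 -m crank '[22,12,0,0,0,2,255,44,24,0,0,0,4,255,66,36,0,0,0,6,255,88,48,0,0,0,7,255,110,60,0,0,0,7,255]' >/dev/null; python3 -c "
from h import *
x,y=door(1.675,.098,.034);go(x,y,.15,1.585)"
```

```text
go [112.9  44.4  -0.4] [0.1 0.1 6.6]
```

```bash
python3 -m crank '[24,10,0,0,0,2,255,48,20,0,0,0,4,255,72,30,0,0,0,6,255,95,38,0,0,0,6.6,255,112,43,0,0,0,6.6,255]' >/dev/null; python3 -m crank '[0,0,0,0,0,0,255,0,0,0,0,0,0,255,0,0,0,0,0,0,255,0,0,0,0,0,0,255,0,0,0,0,0,0,255]' >/dev/null; python3 -c "
from h import *
st();x,y=door(1.675,.098,.034);go(x,y,.15,1.585)
a=shot('side');b=shot('top')
A=cv2.resize(a['pixels'][170:300,190:330],None,fx=2.8,fy=2.8,interpolation=cv2.INTER_CUBIC);B=cv2.resize(b['pixels'][150:280,140:280],None,fx=2.8,fy=2.8,interpolation=cv2.INTER_CUBIC)
cv2.imwrite('pics/h7.png',np.hstack([A,B])[:,:,::-1])"
```

```text
t17.77 [ 0.4973 -0.0642  0.1487] yaw 1.584 tz [ 0.001 -0.    -1.   ] F [ 0.   0.5 -1.9] w 0.0421 g 11.9 q [-0.35  0.48  1.82 -0.    0.85 -0.37]
go [ 3.   1.8 -1.3] [ 0.  0. -0.]
```

View pics/h7.png

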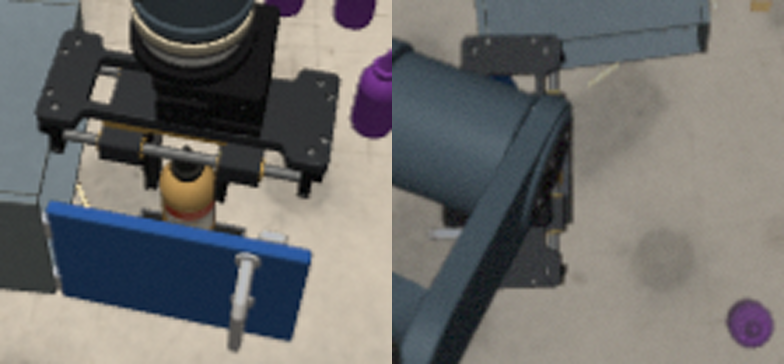

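```bash
python3 -c "
from h import *
a=shot('side');b=shot('top')
h=cv2.cvtColor(a['pixels'],cv2.COLOR_RGB2HSV)[215:260,235:280];m=cv2.inRange(h,(8,70,60),(28,255,255));
for y in range(0,45,3):
  xs=np.nonzero(m[y])[0]
  if len(xs):print(y+215,xs.min()+235,xs.max()+235,len(xs))
th=np.linspace(0,6.28,60)
for rad,z in((.012,.166),(.021,.166),(.021,.15),(.021,.135)):
  P=proj(a,np.c_[.4973+rad*np.cos(th),-.0642+rad*np.sin(th),0*th+z]);print(rad,z,P.min(0),P.max(0))
print(proj(a,[[*door(1.675,.098-s,.034+t),.058] for s in(-.041,.041) for t in(-.025,.025)]), 'door top inner',proj(a,[[*door(1.675,u,.006),.148] for u in(.05,.15)]))
d=a['pixels'][232:262,190:330];
A=cv2.resize(a['pixels'][222:262,230:300],None,fx=8,fy=8,interpolation=cv2.INTER_CUBIC);cv2.imwrite('pics/h8.png',np.clip(A[:,:,::-1].astype(int)*2,0,255).astype('uint8'))"
```

```text
215 235 238 4
218 247 255 8
221 240 270 7
224 240 240 1
227 267 267 1
230 248 265 6
233 247 266 12
236 247 266 20
239 248 265 18
242 248 265 18
245 248 265 12
248 248 266 5
251 265 265 1
0.012 0.166 [250.68384828 225.64047796] [262.50883065 235.76079975]
0.021 0.166 [246.24743493 221.95342381] [266.94590086 239.66822326]
0.021 0.15 [246.31717063 226.13493225] [266.65778514 243.6916763 ]
0.021 0.135 [246.3803547  229.92834467] [266.39666831 247.33764177]
[[270.8480194  270.39076682]
 [274.62256449 250.63102583]
 [234.70592924 263.3520467 ]
 [239.78210601 244.09899707]] door top inner [[229.47343124 243.77312743]
 [278.07516233 252.9095164 ]]
```

View pics/h8.png

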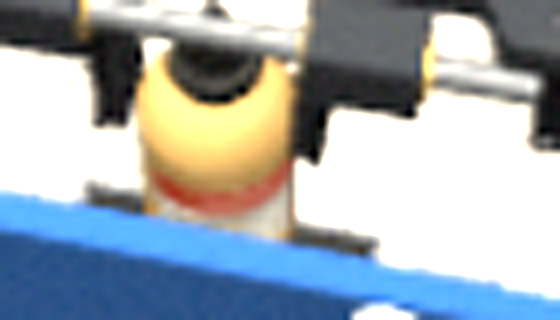

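```bash
python3 -m crank '[2,-3,0,0,0,0,255,4,-6,0,0,0,0,255,4,-6,8,0,0,0,255,4,-6,16,0,0,0,255,4,-6,22,0,0,0,255]' |grep -E 'posi|force'; python3 -m crank '[0,0,4,0,0,0,255,0,0,8,0,0,0,255,0,0,12,0,0,0,255,0,0,16,0,0,0,255,0,0,18,0,0,0,255]' |grep -E 'posi|force'; python3 -m crank '[0,0,0,0,0,0,255,0,0,0,0,0,0,255,0,0,0,0,0,0,255,0,0,0,0,0,0,255,0,0,0,0,0,0,255]'|grep -E 'posi|force'
```

```text
position: [0.4907, -0.0591, 0.1254]
ft_force: [-0.6, -0.4, -1.9]
grip_force: 11.9
position: [0.491, -0.0592, 0.1078]
ft_force: [-0.4, -1.0, -0.8]
grip_force: 11.9
position: [0.4912, -0.0593, 0.1087]
ft_force: [0.7, 0.2, -0.6]
grip_force: 11.9
```

```bash
python3 -m crank '[0,0,3,0,0,0,255,0,0,6,0,0,0,255,0,0,9,0,0,0,255,0,0,12,0,0,0,255,0,0,12,0,0,0,255]' |grep -E 'posi|force';python3 -m crank '[0,0,2,0,0,0,255,0,0,4,0,0,0,255,0,0,5,0,0,0,255,0,0,5,0,0,0,255,0,0,5,0,0,0,255]' |grep -E 'posi|force'; python3 -c "
from h import *
a=shot('side')
h=cv2.cvtColor(a['pixels'],cv2.COLOR_RGB2HSV)[215:270,235:280];m=cv2.inRange(h,(8,70,60),(28,255,255));
for y in range(0,50,3):
  xs=np.nonzero(m[y])[0]
  if len(xs):print(y+215,xs.min()+235,xs.max()+235,len(xs))"
```

```text
position: [0.4906, -0.0591, 0.0957]
ft_force: [-0.2, -0.2, -2.5]
grip_force: 11.9
position: [0.4911, -0.0593, 0.0914]
ft_force: [0.7, -0.9, -0.4]
grip_force: 11.9
233 235 235 1
236 243 251 7
239 243 268 8
242 243 243 1
245 251 252 2
248 250 268 9
251 262 267 6
```

```bash
python3 -m crank '[0,0,1,0,0,0,255,0,0,1.5,0,0,0,255,0,0,2,0,0,0,255,0,0,2,0,0,0,120,0,0,2,0,0,0,120]' |grep -E 'posi|force';python3 -m crank '[0,0,0,0,0,0,60,0,0,0,0,0,0,0,0,0,0,0,0,0,0,0,0,0,0,0,0,0,0,0,0,0,0,0,0]' |grep -E 'posi|force|wid';python3 -m crank '[0,0,0,0,0,0,0,0,0,0,0,0,0,0,0,0,0,0,0,0,0,0,0,0,0,0,0,0,0,0,0,0,0,0,0]' |grep -E 'posi|force|wid'; python3 -m crank '[0,0,-10,0,0,0,0,0,0,-25,0,0,0,0,0,0,-45,0,0,0,0,0,0,-70,0,0,0,0,0,0,-100,0,0,0,0]' |grep -E 'posi|force|wid'
```

```text
position: [0.4911, -0.0593, 0.0896]
ft_force: [-0.4, 0.4, -1.3]
grip_force: 0.1
position: [0.4911, -0.0593, 0.0894]
ft_force: [-0.0, 0.2, -0.5]
grip_width: 0.0714
grip_force: 0.0
position: [0.4938, -0.0598, 0.0899]
ft_force: [5.9, 1.0, -2.6]
grip_width: 0.0866
grip_force: 2.5
position: [0.4886, -0.0586, 0.1895]
ft_force: [1.4, 0.1, 0.9]
grip_width: 0.0868
grip_force: 0.0
```

```bash
python3 -c "
from h import *
st();go(.4455,.0178,.21,1.585);b=robot.camera('top');x,y=door(1.675,.098,.034)"; python3 -m crank '[0,0,-20,0,0,0,0,20,-11,-20,0,0,0,0,40,-22,-20,0,0,0,0,60,-33,-20,0,0,0,0,76,-44,-20,0,0,0,0]' | grep posi; python3 -c "
from h import *
st();go(.4455,.0178,.118,1.585)
a=shot('side');b=shot('top')
for n,c,bx in(('s',a,(200,300,200,300)),('t',b,(180,250,150,260))):
  y0,y1,x0,x1=bx;h=cv2.cvtColor(c['pixels'],cv2.COLOR_RGB2HSV)[y0:y1,x0:x1];m=cv2.inRange(h,(8,80,60),(25,255,255))
  k,l,s,ce=cv2.connectedComponentsWithStats(m)
  for i in range(1,k):
    if s[i,4]>10:print(n,s[i],ce[i]+[x0,y0])
print(proj(a,[.491,-.06,.1]),proj(b,[.491,-.06,.1]))"
```

```text
t21.77 [ 0.4886 -0.0586  0.1895] yaw 1.586 tz [-0.006  0.002 -1.   ] F [1.4 0.1 0.9] w 0.0868 g 0.0 q [-0.35  0.4   1.79 -0.    0.95 -0.36]
go [ 77.1 -42.  -20.2] [-0.4 -0.1  0.1]
position: [0.4439, 0.0172, 0.2095]
t22.23 [0.4439 0.0172 0.2095] yaw 1.586 tz [-0.002  0.    -1.   ] F [ 0.7  0.7 -1.3] w 0.0870 g 0.0 q [-0.21  0.31  1.88 -0.    0.95 -0.23]
go [ 0.6  1.9 91.5] [-0.1 -0.   0.1]
s [36 39 46  9 66] [257.07575758 242.37878788]
s [45 44  3  9 13] [245.84615385 248.23076923]
t [ 32  27  19  17 190] [191.31052632 215.33684211]
[[258.60340966 248.96119113]] [[190.22226302 214.41198697]]
```

```bash
python3 -m crank '[0.5,1,20,0,0,0,0,0.5,2,40,0,0,0,0,0.5,2,60,0,0,0,0,0.5,2,75,0,0,0,0,0.5,2,91,0,0,0,0]' |grep -E 'posi|force'; for i in 1 2 3 4; do python3 -m crank '[0,0,0,0,0,0,255,0,0,0,0,0,0,255,0,0,0,0,0,0,255,0,0,0,0,0,0,255,0,0,0,0,0,0,255]' 40 >/dev/null; done; python3 -c "
from h import *
st()"
```

```text
position: [0.4481, 0.0159, 0.1177]
ft_force: [-0.2, -0.5, -1.3]
grip_force: 0.0
t24.42 [0.4439 0.0175 0.118 ] yaw 1.585 tz [-0.008  0.002 -1.   ] F [-5.9 -0.   4.8] w 0.0095 g 40.1 q [-0.21  0.48  1.97  0.    0.7  -0.23]
```

```bash
for i in 1 2; do python3 -m crank '[-10.6,-2.8,0,0,0,-4,255,-21.3,-4.9,0,0,0,-8,255,-32.2,-6.3,0,0,0,-12,255,-43.1,-6.9,0,0,0,-16,255,-54.1,-6.7,0,0,0,-20,255]' 40 | grep -E 'posi|force'; done; python3 -c "
from h import *
st();t=1.675-np.radians(40);print(door(t,.15,-.046))"
```

```text
position: [0.4392, -0.0374, 0.118]
ft_force: [-3.3, -1.8, -0.3]
grip_force: 40.0
position: [0.4542, -0.0909, 0.118]
ft_force: [0.5, -0.4, -2.0]
grip_force: 40.0
t25.25 [ 0.4542 -0.0909  0.118 ] yaw 2.287 tz [-0.002  0.001 -1.   ] F [ 0.5 -0.4 -2. ] w 0.0092 g 40.0 q [-0.44  0.5   1.93 -0.    0.72 -1.16]
[ 0.45288289 -0.08896743]
```

```bash
for i in 1 2; do python3 -m crank '[-10.6,-2.8,0,0,0,-4,255,-21.3,-4.9,0,0,0,-8,255,-32.2,-6.3,0,0,0,-12,255,-43.1,-6.9,0,0,0,-16,255,-54.1,-6.7,0,0,0,-20,255]' 40 | grep -E 'posi|force'; done; python3 -c "
from h import *
st();t=1.675-np.radians(80);print(door(t,.15,-.046));go(.569,-.178,.118,psi+np.pi)"
```

```text
position: [0.4867, -0.1353, 0.118]
ft_force: [5.8, 7.0, -3.3]
grip_force: 40.0
position: [0.5308, -0.1646, 0.118]
ft_force: [4.5, 12.9, -0.4]
grip_force: 40.0
t26.08 [ 0.5308 -0.1646  0.118 ] yaw 2.983 tz [ 0.002  0.007 -1.   ] F [ 4.5 12.9 -0.4] w 0.0089 g 40.0 q [-0.51  0.59  1.7   0.01  0.85 -1.92]
[ 0.52708615 -0.16650436]
go [-39.8  -7.2   0. ] [  0.4   0.1 -15.9]
```

```bash
python3 -m crank '[-10.6,-1,0,0,0,-4,255,-21.3,-2,0,0,0,-8,255,-32,-2.5,0,0,0,-12,255,-43,-3,0,0,0,-16,255,-46,-3,0,0,0,-16,255]' 40 | grep -E 'posi|force'; python3 -m crank '[-2,0,0,0,0,0,255,-2,0,0,0,0,0,255,-2,0,0,0,0,0,255,-2,0,0,0,0,0,255,-2,0,0,0,0,0,255]' 40 | grep -E 'posi|force'; python3 -c "
from h import *
st();go(.569,-.178,.118,psi+np.pi)"
```

```text
position: [0.574, -0.1764, 0.1179]
ft_force: [-7.9, 3.5, 6.9]
grip_force: 40.0
position: [0.5738, -0.1764, 0.118]
ft_force: [-3.6, 3.5, 3.2]
grip_force: 40.0
t26.92 [ 0.5738 -0.1764  0.118 ] yaw -3.021 tz [-0.006  0.003 -1.   ] F [-3.6  3.5  3.2] w 0.0085 g 40.0 q [-0.48  0.63  1.58 -0.    0.93 -2.18]
go [ 5. -1. -0.] [ 0.2 -0.3  0.1]
```

```bash
for i in 1 2; do python3 -m crank '[0,0,0,0,0,0,0,0,0,0,0,0,0,0,0,0,0,0,0,0,0,0,0,0,0,0,0,0,0,0,0,0,0,0,0]' | grep -E 'posi|force|wid'; done; python3 -m crank '[0,0,-20,0,0,0,0,0,0,-45,0,0,0,0,0,0,-70,0,0,0,0,0,0,-95,0,0,0,0,0,0,-110,0,0,0,0]' | grep -E 'posi|force'; python3 -m crank '[30,-20,0,0,0,0,0,60,-40,0,0,0,0,0,90,-60,0,0,0,0,0,120,-80,0,0,0,0,0,150,-100,0,0,0,0,0]' | grep -E 'posi|force';python3 -m crank '[20,-30,0,0,0,0,0,40,-60,0,0,0,0,0,60,-90,0,0,0,0,0,80,-120,0,0,0,0,0,90,-140,0,0,0,0,0]' | grep -E 'posi|force'; python3 - <<'E'
from h import *
c=robot.camera('top');s=robot.camera('side')
hsv=cv2.cvtColor(c['pixels'],cv2.COLOR_RGB2HSV)
m=cv2.inRange(hsv,(100,120,30),(125,255,255));m2=np.zeros_like(m);m2[90:200,160:262]=m[90:200,160:262]
ys,xs=np.nonzero(m2);print('blue',len(xs),xs.min(),xs.max())
for x in range(174,253,8):
    q=ys[xs==x];print(x,(q.min(),q.max()) if len(q) else None,end=' ')
a0=cv2.imread('pics/top0.png')[:,:,::-1];b0=cv2.imread('pics/side0.png')[:,:,::-1]
d=np.abs(a0.astype(int)-c['pixels']).max(2);print('\ndiff door region top',(d[150:195,165:262]>40).sum())
e=np.abs(b0.astype(int)-s['pixels']).max(2);print('diff cupboard side',(e[160:275,135:245]>40).sum(),'glue',(e[118:160,255:278]>40).sum(),(d[178:206,322:352]>40).sum())
st()
E
```

```text
position: [0.5767, -0.1784, 0.1185]
ft_force: [-0.1, -0.2, -0.3]
grip_width: 0.0344
grip_force: 0.0
position: [0.5763, -0.1781, 0.1185]
ft_force: [-0.1, 0.5, -0.4]
grip_width: 0.0675
grip_force: 0.0
position: [0.5774, -0.1786, 0.2313]
ft_force: [0.1, -0.8, -0.1]
grip_force: 0.0
position: [0.4381, -0.2959, 0.2286]
ft_force: [-0.4, -0.7, 0.4]
grip_force: 0.0
position: [0.3647, -0.4482, 0.2287]
ft_force: [-0.0, -0.9, -0.2]
grip_force: 0.0
blue 897 174 252
174 (np.int64(168), np.int64(172)) 182 (np.int64(167), np.int64(178)) 190 (np.int64(166), np.int64(178)) 198 (np.int64(165), np.int64(177)) 206 (np.int64(164), np.int64(176)) 214 (np.int64(163), np.int64(175)) 222 (np.int64(162), np.int64(174)) 230 (np.int64(161), np.int64(173)) 238 (np.int64(161), np.int64(164)) 246 (np.int64(160), np.int64(171)) 
diff door region top 0
diff cupboard side 0 glue 0 0
t29.10 [ 0.3652 -0.4493  0.2285] yaw -3.026 tz [ 0.001 -0.003 -1.   ] F [-1.4  0.7  0.1] w 0.0868 g 0.0 q [-1.08  0.46  1.55 -0.    1.13 -2.77]
```

Both views of the shut door match the pictures from before the move pixel for pixel, and the glue bottle hasn't moved, so I'm handing in.

```bash
python3 -c "
from rig import robot
print(robot.hand_in())"
```

```text
the job is handed in; nothing more can be done
None
```

The amber flux bottle was released upright in the door rack and the door is shut, with both camera views of it matching the start. The bottle can't be seen behind the door, so that it is still standing is inferred; a first grasp tilted it about 5° but it never fell, the glue bottle is unmoved, and I viewed 11 pictures, one over your limit of 10.

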